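# Gather the lens barrels in the tote's yellow corner

## Task

Two steel lens barrels of the batch are standing on the bench: drop them one by one into the black tote to join the other two while it stands on the bench. Then lift the tote clear of the bench and tip it until all four steel barrels have slid together onto the yellow patch in its yellow corner, and finish while holding it there, still in the air, tilted and steady. Leave the brass barrel and everything else on the bench where they are.

Things in the scene. Friction and masses are not known exactly. Their poses are not given: they have to be found in the camera images.
- tote: Small open black parts tote, 200 mm (its x) by 150 mm (its y) by 50 mm tall, walls and floor 4 mm, about 0.3 kg, slick inside (the barrels start to slide at about 10 to 15 degrees of tilt; 30 to 35 degrees brings them all down). A blue bar handle bridges the middle of the tote from one long side to the other. Origin at the centre of its underside, z up. The yellow corner is the one at its -x, +y: there a 96 by 96 mm patch of the floor and the two walls are yellow.
- tote_handle (a point): Centre of the blue bar handle, 85 mm above the tote's underside on its centre line. The bar runs along the tote's y, 14 mm thick (along x), 22 mm tall, 146 mm free between its two posts, which stand outside the tote's side walls and make the tote 170 mm wide there, top at 96 mm; its underside is 74 mm up, 24 mm above the rim. Axes as the tote's.
- tote_corner (a point): The yellow corner: the inner corner of the tote's floor where the two yellow walls meet, at (-96, +71, +4) mm from the tote's origin. Axes as the tote's.
- barrel1: A polished steel lens barrel (plain cylinder 26 mm in diameter, 22 mm tall, 30 g, dark band and dark top with a small lens). Origin at the centre of its underside, z along its axis. Starts standing loose in the tote.
- barrel2: A polished steel lens barrel (plain cylinder 26 mm in diameter, 22 mm tall, 30 g, dark band and dark top with a small lens). Origin at the centre of its underside, z along its axis. Starts standing loose in the tote.
- stray1: A polished steel lens barrel (plain cylinder 26 mm in diameter, 22 mm tall, 30 g, dark band and dark top with a small lens). Origin at the centre of its underside, z along its axis. Starts standing on the bench: one of the two strays.
- stray2: A polished steel lens barrel (plain cylinder 26 mm in diameter, 22 mm tall, 30 g, dark band and dark top with a small lens). Origin at the centre of its underside, z along its axis. Starts standing on the bench: one of the two strays.
- brass_barrel: A brass-coloured barrel of the same size and shape, standing on the bench near the strays. Does not belong to this batch: leave it. Origin at the centre of its underside.
- flux_jar: Small amber jar with a white cap, 36 mm in diameter, 55 mm tall, on the bench near the strays; leave it. Origin at the centre of its underside.
- mouse: Black computer mouse, 105 by 60 by 32 mm, long along its x; leave it. Origin under its centre.
- screwdriver: Red-handled screwdriver lying along its x, 150 mm long; leave it.
- gauge_ring: Steel gauge ring, 54 mm outer diameter, 14 mm tall; leave it. Origin at the centre of its underside.
- tip_case: Clear and blue flat plastic case, 70 by 100 by 24 mm; leave it. Origin under its centre.

How it is judged:
By the outcome, as a careful person would: the job done as asked, in the order asked, and still so for the second after the job is handed in, while the arm keeps its last pose, push and grip.
It also fails if it takes over 67 s, if anything falls off the work surface, if the arm or the gripper's body presses on something with over 40 N, if the wrist force passes 120 N, or if a joint passes its speed limit or range.

## Robot

A 7-joint arm with a two-finger parallel gripper is mounted at the origin on the work surface. World frame = base frame: x ahead of the robot, y to its left, z up, the work surface at z = 0. Lengths are in m, angles in rad, forces in N, time in s.
With the tool pointing down it reaches from about 0.425 to 0.875 m from the base axis. Payload 4.7 kg.
Tool frame: the origin (TCP) lies midway between the tips of the shut fingers; the grasp point (between the pads) lies 19 mm behind it; x points along the fingers, z is the direction in which the jaws open and shut, and the axes are right-handed (so a half turn about x gives the same grasp; the last joint's range is limited). The gripper opens to 87 mm and grips with 3 to 60 N. Pads are 19 mm wide; open, the fingers measure 117 mm over their backs; the gripper's body (75 mm by 190 mm) begins 51 mm behind the grasp point.
Start: joints at [-1.289, 0.321, -0.07, 1.45, 0.023, 1.371, -0.057], TCP at [0.172, 0.627, 0.223] pointing down, gripper open.
Joint ranges: [-2.86, 2.86], [-0.3, 2.09], [-1.38, 1.24], [0.06, 2.45], [-1.56, 4.7], [0.09, 2.05], [-2.69, 2.69]. Speed limits (rad/s): [2.57, 2.57, 3.14, 3.14, 3.14, 3.14, 3.14].

## Interface

Orientations are given as a rotation vector (axis times angle).
In Python, from bench import ctrl, vision, close_job gives the robot as it stands. The module is installed in compiled form; this text tells all that it offers.
- The arm moves only by the tool servo_tool, never from a script. Its argument "commands" is a list that holds one entry, the list of rows, each a list of 7 numbers: the turn, a rotation vector about the tool's x, y, z in degrees, then the shift along the tool's x, y, z in mm, then the finger opening in mm, from 0 to 87. In form: [[[wx, wy, wz, x, y, z, grip], ...]]. A call has 1 to 5 rows; each row is the pose to reach, as a shift and turn from the pose commanded when the call began, along the tool's axes at that moment; what a row does not reach only later rows make up. A row lasts 1/8 s, in which the tool goes at most 62.5 mm and 10.7 degrees, less where a joint would pass 70% of its speed; a pose out of reach is approached as far as the arm can. A call with a gripper value outside its range is refused whole. The fingers move at their own pace and stop on an object; "newtons" is the grip in N (left out, the last holds). Time passes only in rows, so rows that repeat a pose let the fingers close. It gives the time, the measured TCP pose, the force and the opening at its end, in the units of the state.
- ctrl.get_state(): the state, without advancing time (a new reading comes with each control period).
- vision.get_image(name): name is "scene" or "top" or "wrist"; returns the picture (480x640x3 uint8, red, green, blue); there is no depth.
- vision.camera_info(name): a dict with "fov_y" (degrees; the focal length in pixels is half the picture's height over the tangent of half this angle, whatever the lens; pixels are square), "cx", "cy" (the principal point, pixels), "pose" (4x4, takes a point from camera to world coordinates). Camera axes: x right, y down, z forward; pixel columns grow to the right and rows downward; lengths in m; the calibration is good to about 2 mm. A picture is of the moment at which its call begins: read the wrist's pose just before it. camera_info takes no time and is no camera call; for the wrist camera it gives the pose at the moment of the call.
- close_job(): hands the job in, once; it reports no verdict.
The state is a dict: "time": time; "joint_positions": joint angles; "qd": joint speeds; "joint_torque": joint torques, N m; "position": TCP position; "tool_rot": TCP orientation; "ft_force": force on the tool from outside, world axes, zero at the start; "torque": the same for the moment, N m; "grip_width": opening from 0.0 (shut) to 1.0 (fully open).
Only numpy, scipy, OpenCV 4.12 (cv2) and the standard library are available. Lean on these libraries where they do the work, as an engineer would, in place of code of your own. Each camera call takes 0.05 s, during which the arm holds its last target. There are 200 camera calls.

## Working session

There is one attempt and no reset: what is moved stays moved. The work goes in short steps, Python scripts to look and compute and a tool call to move; the robot and the scene stay as the last step left them, time stands still between calls to the robot, and variables do not carry over. Pictures are saved under pics/ and viewed, about 8 in all and at most 12, crops included, and the job is handed in when it is done.

Besides the shell and the picture viewer there is one more tool, called after "Emit:" as name([rows], argument=value, ...), one row to a line, values as JSON. servo_tool: Moves the arm, as the interface text tells. Its arguments: {"type":"object","properties":{"commands":{"type":"array"},"newtons":{"type":"number"}},"required":["commands"]}

```bash
mkdir -p pics; cat > h.py <<'E'
import numpy as np, cv2
from bench import ctrl, vision
from scipy.spatial.transform import Rotation as R
def snap(n,f):
    im=vision.get_image(n); cv2.imwrite('pics/'+f,im[:,:,::-1]); return im
def info(n):
    i=vision.camera_info(n); P=np.array(i['pose']); f=240/np.tan(np.radians(i['fov_y'])/2); return P,f,i['cx'],i['cy']
def ray(c,u,v):
    P,f,cx,cy=c; d=P[:3,:3]@np.array([(u-cx)/f,(v-cy)/f,1]); return P[:3,3],d
def onz(c,u,v,z):
    o,d=ray(c,u,v); return o+d*(z-o[2])/d[2]
def proj(c,p):
    P,f,cx,cy=c; q=P[:3,:3].T@(np.array(p)-P[:3,3]); return np.array([cx+f*q[0]/q[2],cy+f*q[1]/q[2]])
def tri(*obs):
    A=np.zeros((3,3));b=np.zeros(3)
    for c,u,v in obs:
        o,d=ray(c,u,v); d=d/np.linalg.norm(d); M=np.eye(3)-np.outer(d,d); A+=M;b+=M@o
    return np.linalg.solve(A,b)
E
python3 - <<'E'
from h import *
np.set_printoptions(precision=4,suppress=True)
for n in('scene','top','wrist'):
    c=info(n); print(n,c); snap(n,n+'1.png')
s=ctrl.get_state(); print(s)
print(R.from_rotvec(s['tool_rot']).as_matrix())
E
```

```text
scene (array([[ 0.1849,  0.7379, -0.6491,  1.2956],
       [ 0.9827, -0.1362,  0.1251, -0.2012],
       [ 0.0039, -0.661 , -0.7504,  0.9678],
       [ 0.    ,  0.    ,  0.    ,  1.    ]]), np.float64(472.0306185399787), 327.56401997318216, 236.8213117656737)
top (array([[-0.0139, -0.9955,  0.0939,  0.4606],
       [-0.9999,  0.0145,  0.0064, -0.049 ],
       [-0.0078, -0.0938, -0.9956,  1.0161],
       [ 0.    ,  0.    ,  0.    ,  1.    ]]), np.float64(460.338178623583), 321.1557645958628, 240.59379487689992)
wrist (array([[ 0.2658,  0.9232,  0.2776,  0.0939],
       [ 0.964 , -0.254 , -0.0786,  0.6479],
       [-0.002 ,  0.2885, -0.9575,  0.3824],
       [ 0.    ,  0.    ,  0.    ,  1.    ]]), np.float64(353.8625930083897), 314.7337255391076, 234.34971181566738)
{'time': 0.15, 'joint_positions': array([-1.2889,  0.3216, -0.0701,  1.4514,  0.0226,  1.3708, -0.0569]), 'qd': array([-0.001 , -0.0021,  0.0009, -0.0049,  0.0005, -0.0002, -0.0005]), 'joint_torque': array([ -0.0005, -49.1797,  -0.4051, -31.2876,  -0.064 ,   0.0405,
         0.0001]), 'position': array([0.1719, 0.6264, 0.2217]), 'tool_rot': array([-1.0107,  1.3252,  1.0091]), 'ft_force': array([ 0.7341,  0.6792, -0.1593]), 'torque': array([-0.0256,  0.0464,  0.0291]), 'grip_width': 0.9991665341267693}
[[-0.0003 -0.9644  0.2646]
 [-0.0014  0.2646  0.9644]
 [-1.     -0.0001 -0.0014]]
```

View pics/top1.png

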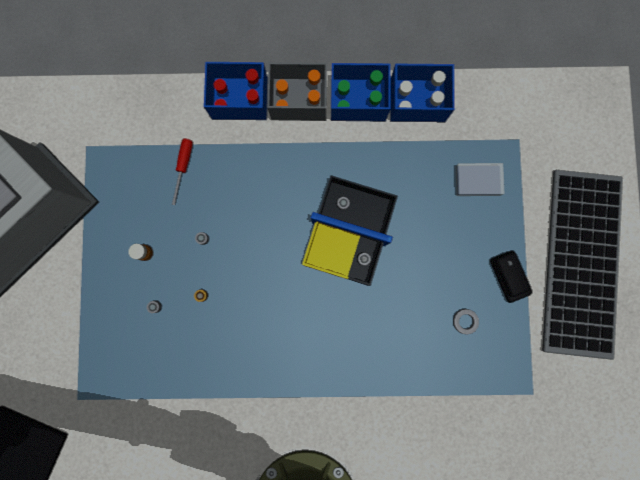

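View pics/scene1.png

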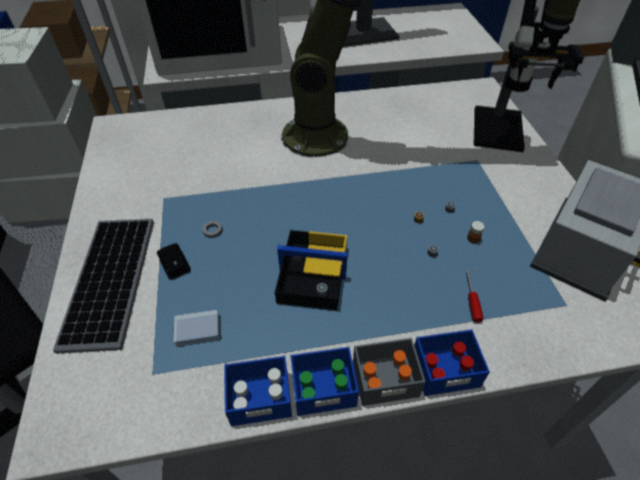

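The top view shows steel strays at about (202,238) and (154,307), brass at (201,295) and the jar at (140,252). The tote is near (350,230), with its bar from (313,217) to (390,240). In the scene view the strays are at (433,251) and (450,207), and the brass is at (419,217).

```bash
python3 - <<'E'
from h import *
t=cv2.imread('pics/top1.png');s=cv2.imread('pics/scene1.png')
f=lambda im,x,y:cv2.resize(im[y:y+75,x:x+100],(400,300),interpolation=cv2.INTER_CUBIC)
g=lambda im,x,y:cv2.resize(im[y:y+120,x:x+160],(400,300),interpolation=cv2.INTER_CUBIC)
cv2.imwrite('pics/c1.png',np.vstack([np.hstack([g(t,110,220),g(t,270,170)]),np.hstack([f(s,400,190),f(s,265,228)])]))
E
```

```text
(no output)
```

View pics/c1.png

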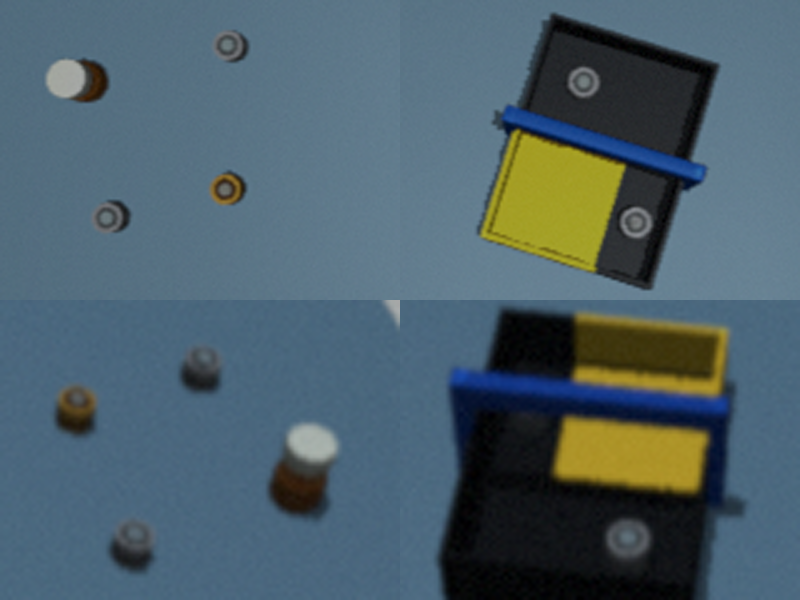

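```bash
python3 - <<'E'
from h import *
np.set_printoptions(precision=4,suppress=True)
T=info('top');S=info('scene')
for n,a,b in [('A',(201.2,238),(434,248.3)),('B',(152.8,306.4),(451,204.5)),('brass',(200.8,295.2),(419.5,214.5)),('jar',(136.8,251.2),(478,226)),('barL',(313,215.5),(347,253)),('barR',(391,239),(278,246))]:
    p=tri((T,*a),(S,*b)); print(n,p,'resid',proj(T,p)-a,proj(S,p)-b, 'top@.022',onz(T,*a,.022))
cs=[onz(T,*q,.05) for q in [(331.2,176),(397.2,196.4),(370,284.8),(303.2,264.8)]]
print(np.array(cs),np.mean(cs,0))
e=lambda a,b:(np.linalg.norm(a-b),np.degrees(np.arctan2(*(b-a)[1::-1])))
print(e(cs[3],cs[0]),e(cs[2],cs[1]),e(cs[1],cs[0]),e(cs[2],cs[3]))
l,r=onz(T,313,215.5,.096),onz(T,391,239,.096);print(l,r,(l+r)/2,e(r,l))
for q in[(270+184/2.5,170+82/2.5),(270+236/2.5,170+222/2.5)]:print('in',onz(T,*q,.026))
E
```

```text
A [0.5647 0.2218 0.0186] resid [-1.2202 -0.249 ] [-1.0135  0.1612] top@.022 [0.5638 0.2182 0.022 ]
B [0.418  0.3241 0.0188] resid [-1.0099 -0.1606] [-0.7406  0.163 ] top@.022 [0.4177 0.3207 0.022 ]
brass [0.4408 0.2215 0.0201] resid [-1.5016 -0.263 ] [-1.1524  0.1831] top@.022 [0.4402 0.2178 0.022 ]
jar [0.5355 0.3494 0.0485] resid [-1.0395 -0.2032] [-0.8028  0.1908] top@.022 [0.537 0.358 0.022]
barL [ 0.5993 -0.0234  0.0953] resid [-1.9102 -0.3541] [-1.6412  0.0415] top@.022 [ 0.6096 -0.0255  0.022 ]
barR [ 0.5488 -0.1811  0.0967] resid [-0.9819 -0.1455] [-0.816  -0.0632] top@.022 [ 0.5556 -0.194   0.022 ]
[[ 0.6899 -0.0661  0.05  ]
 [ 0.6436 -0.2056  0.05  ]
 [ 0.4575 -0.1434  0.05  ]
 [ 0.5012 -0.0043  0.05  ]] [ 0.5731 -0.1049  0.05  ]
(np.float64(0.1985615832623674), np.float64(-18.119649878020006)) (np.float64(0.19622100621620972), np.float64(-18.47650152677198)) (np.float64(0.14696830670602554), np.float64(71.63254610650571)) (np.float64(0.14575484580766457), np.float64(72.55206886321935))
[ 0.5985 -0.0273  0.096 ] [ 0.5485 -0.1832  0.096 ] [ 0.5735 -0.1052  0.096 ] (np.float64(0.16369795063321668), np.float64(72.23738015445545))
in [ 0.6359 -0.0926  0.026 ]
in [ 0.5133 -0.135   0.026 ]
```

Emit:
servo_tool([
  [[0,0,0,6,-48,-29,50],[0,0,0,12,-97,-58,50],[0,0,0,18,-146,-86,50],[0,0,0,24,-194,-115,50],[0,0,0,30,-243,-144,50]],
], newtons=20)

```text
time: 0.78
position: [0.3692, 0.4221, 0.1923]
tool_rot: [-1.01, 1.324, 1.01]
ft_force: [0.5, 0.3, 0.9]
grip_width: 0.594
```

Emit:
servo_tool([
  [[0,0,0,8,-48,-29,50],[0,0,0,16,-97,-58,50],[0,0,0,24,-146,-86,50],[0,0,0,32,-194,-115,50],[0,0,0,40,-243,-144,50]],
])

```text
time: 1.4
position: [0.5654, 0.2193, 0.1522]
tool_rot: [-1.01, 1.324, 1.01]
ft_force: [0.4, 0.4, -0.0]
grip_width: 0.572
```

Emit:
servo_tool([
  [[0,0,0,0,0,0,50],[0,0,0,0,0,0,50]],
])

```text
time: 1.65
position: [0.5639, 0.2209, 0.1521]
tool_rot: [-1.009, 1.325, 1.011]
ft_force: [-0.2, 0.1, 0.5]
grip_width: 0.578
```

```bash
cat >> h.py <<'E'
def st():
    s=ctrl.get_state(); return s,np.array(s['position']),R.from_rotvec(s['tool_rot']).as_matrix()
def go(t):
    s,p,M=st(); print('t',s['time'],'p',p,'jawaz',np.degrees(np.arctan2(M[1,2],M[0,2])),'tilt',np.degrees(np.arccos(-M[2,0])),'g',s['grip_width']*87,'F',s['ft_force'],'q',s['joint_positions']); print('tool shift mm',1000*M.T@(np.array(t)-p))
np.set_printoptions(precision=4,suppress=True)
E
python3 - <<'E'
from h import *
go([.564,.220,.003])
c=info('wrist'); im=snap('wrist','w2.png'); np.save('w2.npy',np.array([*c[0].ravel(),*c[1:]]))
for n,p in dict(A=(.5647,.220,.022),B=(.418,.3225,.022),brass=(.4405,.2197,.022)).items(): print(n,proj(c,p))
E
```

```text
t 1.65 p [0.5639 0.2209 0.1521] jawaz 74.64548739830087 tilt 0.07443557643484741 g 50.25909644111015 F [-0.2372  0.0806  0.4926] q [-0.6526  0.273   0.2801  1.6673 -0.0805  1.2135  0.9487]
tool shift mm [149.1268  -0.5002  -0.9064]
A [314.2341 228.0818]
B [397.4734   1.6763]
brass [270.1615  75.9379]
```

View pics/w2.png

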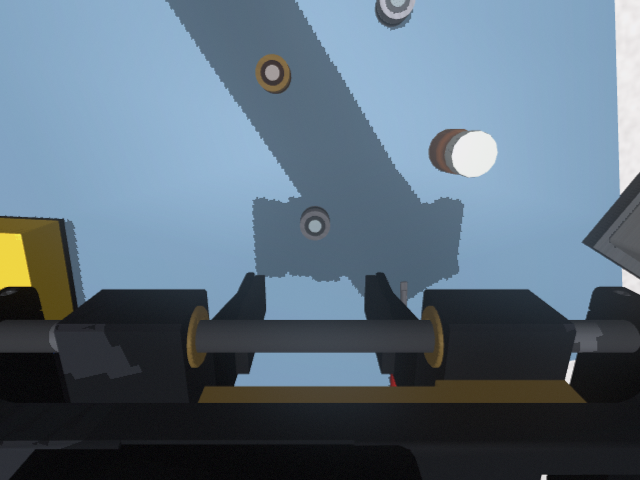

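The wrist view shows A's lens at (315,226), brass at (272,73), B at (397,3) and the jar cap at (474,153). The gripper body is long along the jaw direction.

```bash
python3 - <<'E'
from h import *
a=np.load('w2.npy');c=(a[:16].reshape(4,4),*a[16:])
T=info('top');S=info('scene')
for n,w,t,s in [('A',(315,226),(201.2,238),(434,248.3)),('B',(397,3),(152.8,306.4),(451,204.5)),('br',(272,73),(200.8,295.2),(419.5,214.5))]:
    print(n,onz(c,*w,.022),tri((c,*w),(T,*t)),tri((c,*w),(S,*s)),tri((c,*w),(T,*t),(S,*s)))
go([.5655,.2195,.003])
E
```

```text
A [0.5631 0.2211 0.022 ] [0.5649 0.2204 0.0143] [0.5646 0.2226 0.0194] [0.5645 0.2215 0.0186]
B [0.4187 0.322  0.022 ] [0.4173 0.3236 0.0152] [0.4189 0.324  0.0204] [0.4181 0.3236 0.0191]
br [0.4389 0.2217 0.022 ] [0.4388 0.2206 0.0137] [0.4399 0.2232 0.0207] [0.4398 0.2217 0.0196]
t 1.7 p [0.5636 0.222  0.1524] jawaz 74.75562618059078 tilt 0.07205882457692717 g 50.21916101293931 F [-0.451   0.6672 -0.4966] q [-0.6536  0.2725  0.2792  1.6673 -0.0805  1.2135  0.9488]
tool shift mm [149.3605  -2.6903  -1.9694]
```

Emit:
servo_tool([
  [[0,0,0,50,0,0,50],[0,0,0,100,0,0,50],[0,0,0,130,0,0,50],[0,0,0,145,0,0,50],[0,0,0,148,0,0,50]],
])

```text
time: 2.33
position: [0.5638, 0.2216, 0.0044]
tool_rot: [-1.011, 1.324, 1.012]
ft_force: [1.0, -0.2, 0.0]
grip_width: 0.575
```

Emit:
servo_tool([
  [[0,0,0,0,0,0,40],[0,0,0,0,0,0,30],[0,0,0,0,0,0,20],[0,0,0,0,0,0,20],[0,0,0,0,0,0,20]],
])

```text
time: 2.95
position: [0.5651, 0.2208, 0.0054]
tool_rot: [-1.01, 1.323, 1.009]
ft_force: [-0.7, 0.7, 4.5]
grip_width: 0.292
```

```bash
python3 - <<'E'
from h import *
M=R.from_euler('z',-18,degrees=True).as_matrix()
o=np.array([.573,-.104,0])
t1=o+M@[.055,-.025,.15]; t2=o+M@[-.052,.028,.15]; print(t1,t2); go(t1)
E
```

```text
[ 0.6176 -0.1448  0.15  ] [ 0.5322 -0.0613  0.15  ]
t 2.95 p [0.5651 0.2208 0.0054] jawaz 74.6528389384663 tilt 0.07901721062991424 g 25.433619971415943 F [-0.6923  0.7191  4.4824] q [-0.63    0.4284  0.259   1.7886 -0.1324  0.9401  0.9877]
tool shift mm [-144.7588 -147.508  -338.4632]
```

Emit:
servo_tool([
  [[0,0,0,-50,0,0,20],[0,0,0,-100,0,0,20],[0,0,0,-135,-20,-45,20],[0,0,0,-145,-45,-100,20],[0,0,0,-145,-69,-157,20]],
])

```text
time: 3.58
position: [0.5904, 0.0496, 0.1509]
tool_rot: [-1.011, 1.321, 1.009]
ft_force: [1.3, 0.1, -0.6]
grip_width: 0.288
```

Emit:
servo_tool([
  [[0,0,0,0,-25,-55,20],[0,0,0,0,-49,-110,20],[-2.7,0,0,0,-69,-155,20],[-2.7,0,0,0,-79,-182,20],[-2.7,0,0,0,-79,-182,20]],
])

```text
time: 4.2
position: [0.6166, -0.1495, 0.1491]
tool_rot: [-1.042, 1.31, 1.04]
ft_force: [0.3, 0.7, -0.3]
grip_width: 0.292
```

```bash
python3 - <<'E'
from h import *
go([.6176,-.1448,.012])
c=info('wrist'); snap('wrist','w3.png'); np.save('w3.npy',np.array([*c[0].ravel(),*c[1:]]))
E
```

```text
t 4.2 p [ 0.6166 -0.1495  0.1491] jawaz 77.02659132572246 tilt 0.11179273622402536 g 25.363866931272476 F [ 0.3168  0.7149 -0.2682] q [-0.1826  0.3515  0.4719  1.6025 -0.1649  1.2282  1.6645]
tool shift mm [137.1301   0.0136   5.0954]
```

View pics/w3.png

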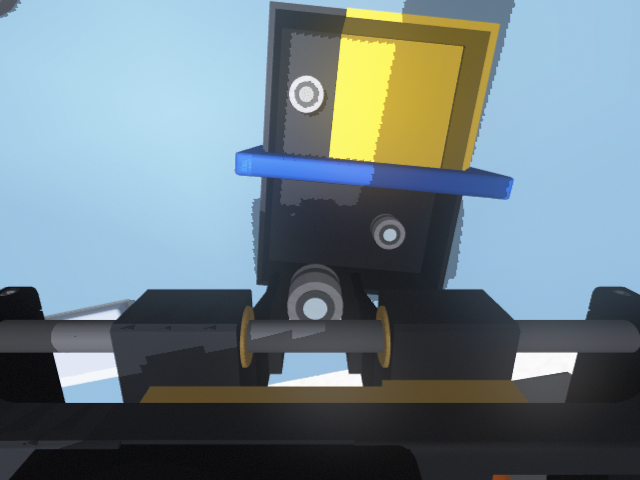

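The held barrel is at (315,308). The tote is in view with rim corners at (270,3) and (499,23). The two inner barrels are at (306,94) and (389,234), and the bar runs from (237,153) to (512,180).

```bash
python3 - <<'E'
from h import *
a=np.load('w3.npy');c=(a[:16].reshape(4,4),*a[16:])
p,q=onz(c,270,3,.05),onz(c,499,23,.05);d=q-p;print(p,q,np.linalg.norm(d),np.degrees(np.arctan2(d[1],d[0])))
y=d/np.linalg.norm(d);x=np.array([y[1],-y[0],0]);print('center',(p+q)/2+.1*x)
for e,z in [((306,94),.026),((389,235),.026)]:print('in',onz(c,*e,z))
T=info('top');print('corner',tri((c,499,23),(T,303.2,264.8)))
p,q=onz(c,238,152,.096),onz(c,513,179,.096);d=q-p;print('bar',p,q,(p+q)/2,np.linalg.norm(d),np.degrees(np.arctan2(d[1],d[0])))
E
```

```text
[ 0.4565 -0.1423  0.05  ] [ 0.5011 -0.0003  0.05  ] 0.14889704850484217 72.55010368681069
center [ 0.5742 -0.1013  0.05  ]
in [ 0.5125 -0.1326  0.026 ]
in [ 0.6355 -0.0905  0.026 ]
corner [ 0.5016 -0.0044  0.0578]
bar [ 0.5408 -0.1788  0.096 ] [ 0.5934 -0.0218  0.096 ] [ 0.5671 -0.1003  0.096 ] 0.1655503615543782 71.46010731270106
```

Emit:
servo_tool([
  [[5,0,0,40,0,6,20],[5,0,0,85,0,6,20],[5,0,0,115,0,6,20],[5,0,0,130,0,6,20],[5,0,0,136,0,6,20]],
])

```text
time: 4.88
position: [0.6189, -0.1384, 0.0131]
tool_rot: [-0.98, 1.339, 0.981]
ft_force: [-0.6, 0.7, 0.3]
grip_width: 0.292
```

Emit:
servo_tool([
  [[0,0,0,0,0,0,20],[0,0,0,0,0,0,28],[0,0,0,0,0,0,36],[0,0,0,0,0,0,36],[0,0,0,-25,0,0,36]],
])

```text
time: 5.5
position: [0.6171, -0.1393, 0.037]
tool_rot: [-0.977, 1.342, 0.982]
ft_force: [0.1, 0.2, -0.6]
grip_width: 0.413
```

```bash
python3 - <<'E'
from h import *
go([.4182,.3232,.150])
E
```

```text
t 5.5 p [ 0.6171 -0.1393  0.037 ] jawaz 72.35695448090623 tilt 0.23705394279196743 g 35.90391319535301 F [ 0.1392  0.2213 -0.5813] q [-0.1788  0.4624  0.4514  1.7025 -0.2281  1.0332  1.6125]
tool shift mm [-111.8683  330.1737  380.3506]
```

Emit:
servo_tool([
  [[0,0,0,-50,0,0,36],[0,0,0,-100,0,0,40],[0,0,0,-113,32,37,50],[0,0,0,-113,70,80,50],[0,0,0,-113,108,125,50]],
])

```text
time: 6.12
position: [0.5533, 0.0133, 0.1522]
tool_rot: [-0.979, 1.338, 0.978]
ft_force: [0.5, 1.0, -0.7]
grip_width: 0.567
```

Emit:
servo_tool([
  [[0,0,0,0,38,44,50],[0,0,0,0,76,88,50],[0,0,0,0,114,132,50],[0,0,0,0,152,176,50],[0,0,0,0,190,219,50]],
])

```text
time: 6.75
position: [0.4384, 0.28, 0.1521]
tool_rot: [-0.979, 1.338, 0.979]
ft_force: [0.6, 0.1, -0.3]
grip_width: 0.576
```

Emit:
servo_tool([
  [[0,0,0,0,32,36,50],[0,0,0,0,32,36,50],[0,0,0,0,32,36,50]],
])

```text
time: 7.12
position: [0.42, 0.3217, 0.1517]
tool_rot: [-0.98, 1.339, 0.978]
ft_force: [0.3, -0.9, -0.5]
grip_width: 0.582
```

```bash
python3 - <<'E'
from h import *
go([.4182,.3230,.004])
c=info('wrist'); im=snap('wrist','w4.png'); print(proj(c,[.4182,.323,.022]))
cv2.imwrite('pics/w4c.png',cv2.resize(im[130:330,180:460,::-1],None,fx=2,fy=2))
E
```

```text
t 7.125 p [0.42   0.3217 0.1517] jawaz 72.33533176956176 tilt 0.0454287846800575 g 50.597466219150455 F [ 0.2679 -0.9168 -0.498 ] q [-0.8317  0.1114  0.1362  1.8487 -0.0155  1.1826  0.572 ]
tool shift mm [147.651    2.2149   0.793 ]
[316.1144 224.4816]
```

View pics/w4c.png

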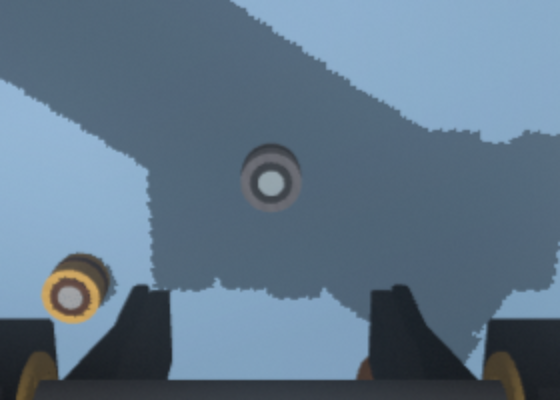

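Emit:
servo_tool([
  [[0,0,0,50,4,0,50],[0,0,0,100,4,0,50],[0,0,0,130,4,0,50],[0,0,0,143,4,0,50],[0,0,0,147,4,0,50]],
])

```text
time: 7.8
position: [0.4165, 0.3229, 0.0046]
tool_rot: [-0.978, 1.34, 0.978]
ft_force: [-1.4, 0.1, 0.1]
grip_width: 0.575
```

Emit:
servo_tool([
  [[0,0,0,0,0,0,40],[0,0,0,0,0,0,30],[0,0,0,0,0,0,20],[0,0,0,0,0,0,20],[0,0,0,0,0,0,20]],
])

```text
time: 8.43
position: [0.4162, 0.3241, 0.0053]
tool_rot: [-0.979, 1.338, 0.979]
ft_force: [-1.1, 0.0, 5.2]
grip_width: 0.294
```

```bash
python3 - <<'E'
from h import *
t=np.array([.574,-.1015,0])+R.from_euler('z',-18,degrees=True).as_matrix()@[-.055,.025,.150];print(t)
go(t)
E
```

```text
[ 0.5294 -0.0607  0.15  ]
t 8.425 p [0.4162 0.3241 0.0053] jawaz 72.36049077566173 tilt 0.07534590504127259 g 25.602479302777674 F [-1.0579  0.0486  5.2087] q [-0.8251  0.2797  0.1265  1.9809 -0.0452  0.8824  0.5881]
tool shift mm [-144.9045 -224.6171 -332.253 ]
```

Emit:
servo_tool([
  [[0,0,0,-50,0,0,20],[0,0,0,-100,0,0,20],[0,0,0,-135,-24,-36,20],[0,0,0,-145,-55,-82,20],[0,0,0,-145,-86,-128,20]],
])

```text
time: 9.05
position: [0.4598, 0.1745, 0.1508]
tool_rot: [-0.98, 1.336, 0.979]
ft_force: [1.3, 0.6, -0.9]
grip_width: 0.287
```

Emit:
servo_tool([
  [[0,0,0,0,-30,-45,20],[0,0,0,0,-61,-90,20],[0,0,0,0,-92,-136,20],[0,0,0,0,-122,-180,20],[0,0,0,0,-139,-204,20]],
])

```text
time: 9.68
position: [0.5295, -0.0645, 0.1494]
tool_rot: [-0.977, 1.341, 0.976]
ft_force: [-0.2, 1.1, 0.1]
grip_width: 0.291
```

Emit:
servo_tool([
  [[0,0,0,0,0,0,20],[0,0,0,0,0,0,20]],
])

```text
time: 9.93
position: [0.5291, -0.0599, 0.1491]
tool_rot: [-0.979, 1.339, 0.981]
ft_force: [0.7, 1.1, -0.1]
grip_width: 0.288
```

```bash
python3 - <<'E'
from h import *
go([.5294,-.0607,.0125])
E
```

```text
t 9.925 p [ 0.5291 -0.0599  0.1491] jawaz 72.40513129334435 tilt 0.06915758171286826 g 25.078151166097015 F [ 0.7455  1.0532 -0.0909] q [-0.3998  0.1256  0.5002  1.8541 -0.0657  1.1789  1.386 ]
tool shift mm [136.6121  -0.6906  -0.7707]
```

Emit:
servo_tool([
  [[0,0,0,40,0,0,20],[0,0,0,85,0,0,20],[0,0,0,115,0,0,20],[0,0,0,131,0,0,20],[0,0,0,136,0,0,20]],
])

```text
time: 10.55
position: [0.5292, -0.0599, 0.013]
tool_rot: [-0.98, 1.339, 0.981]
ft_force: [0.1, -0.8, 0.1]
grip_width: 0.293
```

Emit:
servo_tool([
  [[0,0,0,0,0,0,20],[0,0,0,0,0,0,28],[0,0,0,0,0,0,36],[0,0,0,0,0,0,36],[0,0,0,-25,0,0,36]],
])

```text
time: 11.18
position: [0.5278, -0.0608, 0.0374]
tool_rot: [-0.978, 1.343, 0.982]
ft_force: [-0.7, 0.5, -0.1]
grip_width: 0.413
```

Emit:
servo_tool([
  [[0,0,0,-50,0,0,36],[0,0,0,-100,0,0,45],[8,0,0,-150,0,0,50],[18,0,0,-160,0,0,50],[28,0,0,-160,0,0,50]],
])

```text
time: 11.8
position: [0.5304, -0.061, 0.2004]
tool_rot: [-0.601, 1.483, 0.6]
ft_force: [0.9, -0.2, -0.1]
grip_width: 0.572
```

Emit:
servo_tool([
  [[10,0,0,0,0,0,50],[20,0,0,0,0,0,50],[30,0,0,0,0,0,50],[40,0,0,0,0,0,50],[50,0,0,0,0,0,50]],
])

```text
time: 12.42
position: [0.5294, -0.061, 0.1987]
tool_rot: [0.082, 1.569, -0.082]
ft_force: [1.3, 1.2, -0.3]
grip_width: 0.576
```

Emit:
servo_tool([
  [[10,0,0,0,0,0,50],[12.4,0,0,0,0,0,50],[12.4,0,0,0,0,0,50]],
])

```text
time: 12.8
position: [0.5294, -0.061, 0.1986]
tool_rot: [0.247, 1.557, -0.247]
ft_force: [-0.0, -0.0, 0.5]
grip_width: 0.574
```

```bash
python3 - <<'E'
from h import *
go([.574,-.1015,.14])
c=info('wrist'); snap('wrist','w5.png'); np.save('w5.npy',np.array([*c[0].ravel(),*c[1:]]))
E
```

```text
t 12.8 p [ 0.5294 -0.061   0.1986] jawaz -18.02027089859448 tilt 0.01263168311841511 g 49.92310720606345 F [-0.0034 -0.0392  0.5008] q [-0.4914  0.0854  0.5914  1.7944 -0.0499  1.2765 -0.2017]
tool shift mm [ 58.6451 -24.7402  54.9048]
```

View pics/w5.png

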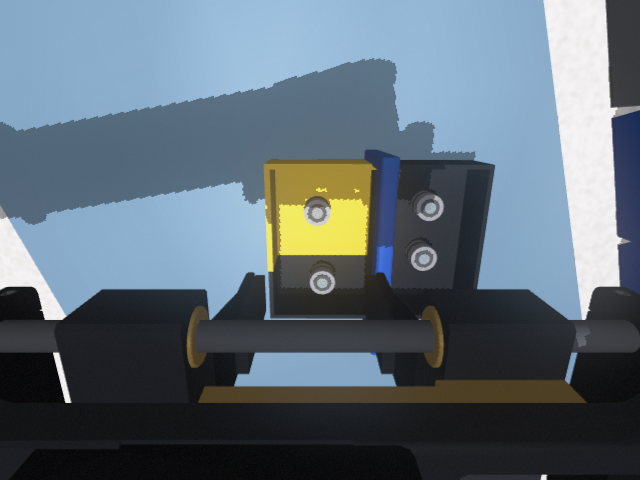

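All four barrels now stand upright in the tote, at (317,212), (322,282), (430,207) and (424,257). The +y rim corners are at (265,162) and (494,164).

```bash
python3 - <<'E'
from h import *
a=np.load('w5.npy');c=(a[:16].reshape(4,4),*a[16:])
p,q=onz(c,265,162,.05),onz(c,494,164,.05);d=q-p;x=d/np.linalg.norm(d)
print(p,q,np.linalg.norm(d),np.degrees(np.arctan2(d[1],d[0])),(p+q)/2+.075*np.array([x[1],-x[0],0]))
for z,u in((.096,382),(.096,398),(.096,371)):
  print(u,onz(c,u,154,z))
im=cv2.imread('pics/w5.png');cv2.imwrite('pics/w5c.png',cv2.resize(im[140:320,250:510],(780,540),interpolation=cv2.INTER_CUBIC))
for z in(.085,.096):
  for s in(-.007,.007): print(z,s,proj(c,np.array([.574,-.1015,0])+R.from_euler('z',-18,degrees=True).as_matrix()@[s,.085,z]))
E
```

```text
[0.503  0.0012 0.05  ] [ 0.69   -0.0617  0.05  ] 0.19733495951272673 -18.583868867251084 [ 0.5726 -0.1014  0.05  ]
382 [ 0.5933 -0.0179  0.096 ]
398 [ 0.6044 -0.0215  0.096 ]
371 [ 0.5857 -0.0154  0.096 ]
0.085 -0.007 [379.933  153.6552]
0.085 0.007 [398.3995 153.6249]
0.096 -0.007 [382.5905 154.7228]
0.096 0.007 [401.8114 154.6913]
```

View pics/w5c.png

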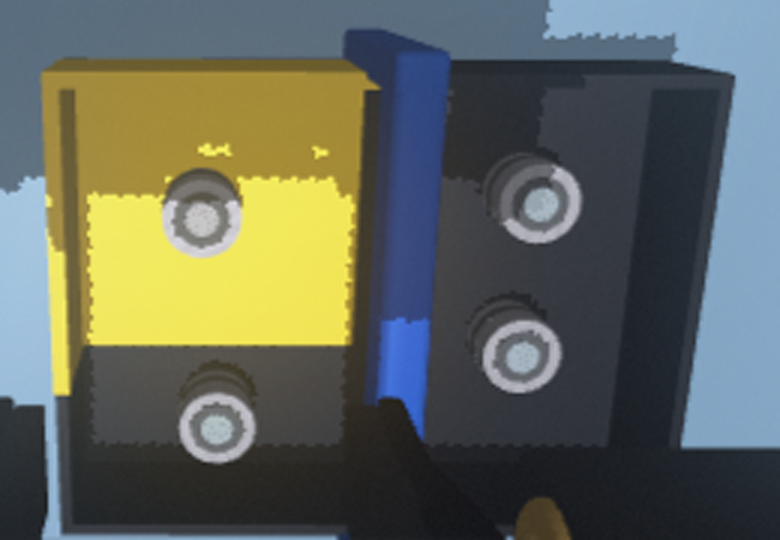

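Emit:
servo_tool([
  [[0,0,0,0,-25,54,60],[0,0,0,25,-25,54,60],[0,0,0,75,-25,54,60],[0,0,0,115,-25,54,60],[0,0,0,131,-25,54,60]],
])

```text
time: 13.48
position: [0.5715, -0.1011, 0.0652]
tool_rot: [0.246, 1.561, -0.247]
ft_force: [0.1, 0.2, -0.4]
grip_width: 0.69
```

Emit:
servo_tool([
  [[0,0,0,1,0,0,60],[0,0,0,1,0,0,40],[0,0,0,1,0,0,22],[0,0,0,1,0,0,22]],
])

```text
time: 13.98
position: [0.5738, -0.1014, 0.0676]
tool_rot: [0.247, 1.555, -0.247]
ft_force: [-1.6, -0.1, 0.2]
grip_width: 0.43
```

```bash
python3 - <<'E'
from h import *
go([.573,-.1015,.066])
E
```

```text
t 13.975 p [ 0.5738 -0.1014  0.0676] jawaz -18.03623858905112 tilt 0.11110416035669787 g 37.44926106896337 F [-1.6065 -0.1235  0.2426] q [-0.3822  0.3424  0.6062  1.8188 -0.2235  1.047  -0.0057]
tool shift mm [ 1.6262 -0.3095 -0.7834]
```

Emit:
servo_tool([
  [[0,0,0,0,0,0,22],[0,0,0,0,0,0,16],[0,0,0,0,0,0,6],[0,0,0,0,0,0,6],[0,0,0,0,0,0,6]],
], newtons=30)

```text
time: 14.6
position: [0.5735, -0.1015, 0.0667]
tool_rot: [0.247, 1.556, -0.247]
ft_force: [1.9, -0.3, 0.2]
grip_width: 0.156
```

Emit:
servo_tool([
  [[0,0,0,0,0,0,4],[0,0,0,0,0,0,4],[0,0,0,0,0,0,4]],
], newtons=58)

```text
time: 14.98
position: [0.5732, -0.1015, 0.0667]
tool_rot: [0.247, 1.556, -0.247]
ft_force: [2.1, -0.3, 1.3]
grip_width: 0.153
```

Emit:
servo_tool([
  [[0,0,0,-4,0,0,4],[0,0,0,-15,0,0,4],[0,0,0,-32,0,0,4],[0,0,0,-52,0,0,4],[0,0,0,-75,0,0,4]],
])

```text
time: 15.6
position: [0.5732, -0.1015, 0.1434]
tool_rot: [0.247, 1.556, -0.247]
ft_force: [0.6, -0.2, -4.8]
grip_width: 0.153
```

Emit:
servo_tool([
  [[0,0,0,-23,0,0,4],[0,0,0,-46,0,0,4],[0,0,0,-66,0,0,4],[0,0,0,-80,0,0,4],[0,0,0,-85,0,0,4]],
])

```text
time: 16.23
position: [0.5735, -0.1016, 0.228]
tool_rot: [0.248, 1.555, -0.247]
ft_force: [0.3, -0.1, -4.9]
grip_width: 0.155
```

```bash
python3 - <<'E'
from h import *
s,p,M=st(); go(p)
# tilt: tool x (down) leans toward tote (+x,-y)/sqrt2, so corner (-x,+y) is lowest
X=M[:,2]*np.sign(M[0,2]); X=X/np.linalg.norm(X); Y=np.cross([0,0,1],X)
lean=(X-Y)/2**.5; ax=np.cross([0,0,-1],lean); print('tote x',X,'lean',lean,'axis in tool',M.T@ax)
E
```

```text
t 16.225 p [ 0.5735 -0.1016  0.228 ] jawaz -18.049901657561062 tilt 0.11657969353325529 g 13.520240021982326 F [ 0.2772 -0.1279 -4.8652] q [-0.4296  0.1922  0.6425  1.6401 -0.1183  1.3465 -0.0849]
tool shift mm [0. 0. 0.]
tote x [ 0.9508 -0.3098  0.0019] lean [ 0.4532 -0.8914  0.0013] axis in tool [-0.0019 -0.7071 -0.7071]
```

Emit:
servo_tool([
  [[0,-0.7,-0.7,0,0,0,4],[0,-2,-2,0,0,0,4],[0,-3.5,-3.5,0,0,0,4],[0,-5,-5,0,0,0,4],[0,-6.5,-6.5,0,0,0,4]],
])

```text
time: 16.85
position: [0.5723, -0.101, 0.2254]
tool_rot: [0.141, 1.461, -0.345]
ft_force: [-0.5, 0.3, -4.1]
grip_width: 0.153
```

Emit:
servo_tool([
  [[0,-1,-1,0,0,0,4],[0,-2,-2,0,0,0,4],[0,-3,-3,0,0,0,4],[0,-4,-4,0,0,0,4],[0,-5,-5,0,0,0,4]],
])

```text
time: 17.48
position: [0.5731, -0.1014, 0.2266]
tool_rot: [0.062, 1.381, -0.418]
ft_force: [0.2, 0.2, -3.8]
grip_width: 0.153
```

Emit:
servo_tool([
  [[0,-1,-1,0,0,0,4],[0,-2,-2,0,0,0,4],[0,-3,-3,0,0,0,4],[0,-4,-4,0,0,0,4],[0,-5,-5,0,0,0,4]],
])

```text
time: 18.1
position: [0.5731, -0.1014, 0.2266]
tool_rot: [-0.016, 1.301, -0.488]
ft_force: [-0.1, -0.2, -4.8]
grip_width: 0.155
```

```bash
python3 - <<'E'
from h import *
s,p,M=st(); go(p); print(M)
w=vision.get_image('wrist');t=vision.get_image('top');sc=vision.get_image('scene')
f=lambda im,x,y:cv2.resize(im[y:y+90,x:x+120],(400,300),interpolation=cv2.INTER_CUBIC)
o=np.vstack([np.hstack([f(t,290,170),f(sc,260,195)]),np.hstack([cv2.resize(w,(400,300)),np.zeros((300,400,3),np.uint8)])])
cv2.imwrite('pics/c6.png',o[:,:,::-1])
E
```

```text
t 18.1 p [ 0.5731 -0.1014  0.2266] jawaz -15.589082555010723 tilt 23.41784512411917 g 13.45407925651807 F [-0.0796 -0.2298 -4.7775] q [-0.6496  0.0225  0.5518  1.8536  0.4054  1.1457 -0.56  ]
tool shift mm [0. 0. 0.]
[[ 0.1804  0.3362  0.9243]
 [-0.3542  0.8989 -0.2579]
 [-0.9176 -0.2808  0.2812]]
```

View pics/c6.png

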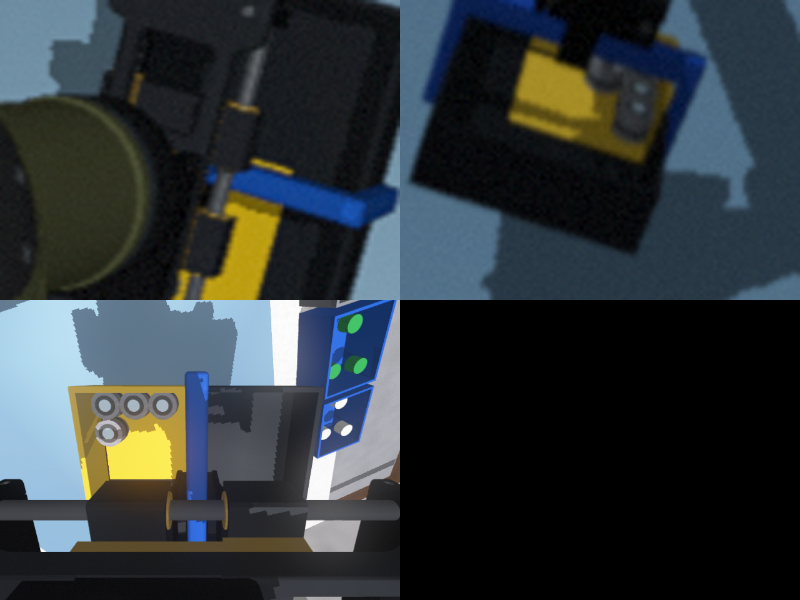

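The wrist inset shows all four barrels bunched on the yellow patch: three along the +y wall and one behind. I'll tip on to about 33°.

Emit:
servo_tool([
  [[0,-1,-1,0,0,0,4],[0,-2.5,-2.5,0,0,0,4],[0,-4,-4,0,0,0,4],[0,-5.5,-5.5,0,0,0,4],[0,-6.5,-6.5,0,0,0,4]],
])

```text
time: 18.88
position: [0.5731, -0.1011, 0.2264]
tool_rot: [-0.116, 1.193, -0.575]
ft_force: [0.0, 0.6, -5.3]
grip_width: 0.158
```

Emit:
servo_tool([
  [[0,-0.5,-0.5,0,0,0,4],[0,-0.5,-0.5,0,0,0,4],[0,-0.5,-0.5,0,0,0,4],[0,-0.5,-0.5,0,0,0,4],[0,-0.5,-0.5,0,0,0,4]],
])

```text
time: 19.5
position: [0.5732, -0.1016, 0.2267]
tool_rot: [-0.123, 1.186, -0.582]
ft_force: [-0.1, 0.8, -5.1]
grip_width: 0.154
```

```bash
python3 - <<'E'
from h import *
s,p,M=st(); go(p); print(M,s['qd'])
w=vision.get_image('wrist');t=vision.get_image('top')
o=np.vstack([cv2.resize(w[100:400,80:580],(500,300)),cv2.resize(t[120:420,60:560],(500,300))])
cv2.imwrite('pics/c7.png',o[:,:,::-1])
E
```

```text
t 19.5 p [ 0.5732 -0.1016  0.2267] jawaz -12.981353843516564 tilt 33.23137673008825 g 13.396155975965767 F [-0.0854  0.7524 -5.1425] q [-0.7065  0.0006  0.4947  1.9337  0.6262  1.1279 -0.7801]
tool shift mm [0. 0. 0.]
[[ 0.2485  0.3626  0.8982]
 [-0.4885  0.8477 -0.2071]
 [-0.8365 -0.3873  0.3877]] [-0.0004  0.0005 -0.0016  0.0011  0.0014 -0.0003  0.0016]
```

View pics/c7.png

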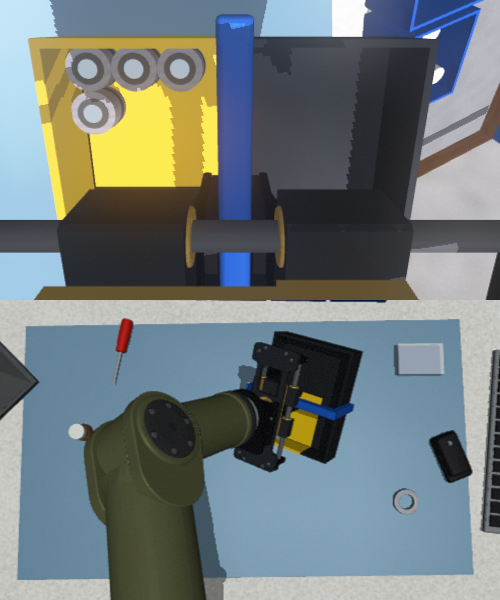

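```bash
python3 - <<'E'
from bench import close_job
print(close_job())
E
```

```text
the job is handed in; nothing more can be done
None
```

I dropped both steel strays one by one into the tote on the bench. I then gripped it by its blue handle, lifted it, and tipped it about 33° toward the yellow corner. I handed in the job with the tote held there, after 19.5 s of the 67 s allowed.

**Last checks:**
- **Barrels:** The wrist image showed all four steel barrels together on the yellow patch, three along the +y wall and one tucked behind them.
- **Hold:** Joint speeds were about zero. The handle grip read 13.4 mm on the 14 mm bar with 58 N set, and the wrist force was about 5 N. By calculation, the lowest corner was about 0.1 m above the bench.
- **Other objects:** The jar, mouse, ring, case and screwdriver looked unmoved in the last top view. The brass barrel was hidden behind the arm there. I last saw it standing while I was fetching the second stray, so its final position was not rechecked.
- **Measurements:** The cameras disagreed by up to about 4 mm in y. I corrected this with close wrist views before each grasp.

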